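# Level the record player's platform in the study

## Robot

A 6-joint arm with a two-finger parallel gripper is mounted at the origin on the work surface. World frame = base frame: x ahead of the robot, y to its left, z up, the work surface at z = 0. Lengths are in m, angles in rad, forces in N, time in s.
With the tool pointing down it reaches from about 0.375 to 0.925 m from the base axis. Payload 5.7 kg.
Tool frame: the origin (TCP) lies at the very end of the fingers, on their centre line; the grasp point (between the pads) lies 19 mm behind it; y points along the fingers, x is the direction in which the jaws open and shut, and the axes are right-handed (so a half turn about y gives the same grasp; the last joint's range is limited). The gripper opens to 85 mm and grips with 20 to 120 N. Pads are 22 mm wide; open, the fingers measure 114 mm over their backs; the gripper's body (76 mm by 85 mm) begins 54 mm behind the grasp point. The pads swing forward as they close: fully open they stand 13 mm farther back than shut.
Start: joints at [-1.23, 0.359, 1.51, -0, 1.272, -0.115], TCP at [0.264, -0.539, 0.199] pointing down, gripper open.
Joint ranges: [-2.97, 2.97], [-1.01, 2.36], [0.21, 2.38], [-0.96, 4.11], [0.2, 2.71], [-2.98, 2.98]. Speed limits (rad/s): [2.39, 2.39, 3.14, 3.14, 3.14, 3.14].

## Interface

Orientations are given as a rotation vector (axis times angle).
In Python, from rig import manip, viewer gives the robot as it stands.
- The arm moves only by the tool step_arm, never from a script. Its argument "commands" is a list of rows, each a list of 2 entries, a list of its own where there are three numbers: the shift along the tool's x, y, z in mm, then the turn about the tool's y in rad. A call has 1 to 8 rows; each row shifts and turns the commanded pose from where the row before left it, along the tool's axes as they then stand; what a row does not reach is not made up. A row lasts 1/10 s, in which the tool goes at most 50 mm and 8.59 degrees, less where a joint would pass 70% of its speed; a pose out of reach is approached as far as the arm can. A call is refused whole if a number of a shift passes 50 or a number of a turn 0.15, either way. A call with a gripper value outside its range is refused whole. "fingers" is the closure, from -1 (fully open) to 1 (shut), set as the call begins (left out, the last holds). The fingers move at their own pace and stop on an object; "force" is the grip in N (left out, the last holds). Time passes only in rows, so rows that do not move let the fingers close. It gives the time, the measured TCP pose, the force and the opening at its end, in the units of the state.
- manip.get_obs(): the state, without advancing time (a new reading comes with each control period).
- viewer.camera(name): name is "scene" or "side" or "wrist"; returns (picture, depth): 480x640x3 uint8, red, green, blue; 480x640 float32, m along the optical axis (not along the pixel's ray), 0 where there is no reading.
- viewer.get_calibration(name): a dict with "vertical_fov" (degrees; the focal length in pixels is half the picture's height over the tangent of half this angle, whatever the lens; pixels are square), "cx", "cy" (the principal point, pixels), "rvec" (rotation vector, rad) and "tvec" (3), from world to camera coordinates, as OpenCV has them; the wrist camera has in their place "tool_from_camera" (4x4, takes a point from camera to tool coordinates, whose origin is the TCP and whose axes are the tool frame's). Camera axes: x right, y down, z forward; pixel columns grow to the right and rows downward; lengths in m; the calibration is good to about 2 mm. A picture is of the moment at which its call begins: read the wrist's pose just before it. get_calibration takes no time and is no camera call.
- manip.hand_in(): hands the job in, once; it reports no verdict.
The state is a dict: "time": time; "qpos": joint angles; "qd": joint speeds; "tau": joint torques, N m; "position": TCP position; "orientation": TCP orientation; "force": force on the tool from outside, world axes, zero at the start; "ft_torque": the same for the moment, N m; "width": finger opening in m.
Only numpy, scipy, OpenCV 4.12 (cv2) and the standard library are available. Lean on these libraries where they do the work, as an engineer would, in place of code of your own. Each camera call takes 0.05 s, during which the arm holds its last target.

## Task

The wooden platform that the record player will stand on slopes down towards its single levelling foot, so level it: lay the spirit level lengthwise on the middle of the board and let go of it, then turn the brass knob of the levelling foot until the bubble sits centred between its two lines. Then press the level firmly down onto the board (about 10 N) to make sure that it reads true, and finish while holding it so: end still pressing, with the bubble still centred and nothing put away. Do not knock the other things on the desk about.

Things in the scene. Friction and masses are not known exactly. Their poses are not given: they have to be found in the camera images.
- board: The platform's wooden board, 240 x 360 x 24 mm. Origin: centre of its top face, 64 mm above the desk when level. z is up, y its length; two fixed feet under the +y end, the levelling foot 150 mm from the centre at the -y end, 300 mm from their line. It cannot slide; it stands on soft pucks and sinks 0.2 mm per newton when pressed (at most 6 mm). At the start its -y end is 2 to 4 mm low.
- knob_grip (a point): Middle of the levelling foot's knurled round brass knob, on its vertical axis: 40 mm across, 24 mm high, underside 18 mm above the board, on a thin screw. Turned clockwise (from above) it raises the board's -y end by 6 mm a turn (0.96 mm per rad), the other way lowers it. The knob keeps its height, turns stiffly (0.06 N m), stays where left; stops 5.5 rad either side of level; regrip as needed.
- level: The spirit level, a plain aluminium box section with black end caps, 180 mm long, 26 mm wide, 36 mm high, 0.2 to 0.33 kg, lying on its base on the desk to the left or right of the platform. Origin: centre of its underside; x along its length, z up. The vial window (72 mm long) is in the middle of the top face; the vial may be touched, the level can be gripped across its 26 mm width anywhere.
- bubble (a joint): The position in m of the pale bubble (14 mm long) along the level's x axis from the vial's middle, +-26 mm at its stops; black lines 10 mm either side of the middle. The bubble moves towards the higher end: 28 mm per degree (1.6 m per rad) of slope, so a full turn of the knob shifts it about 32 mm. It needs about 2 s to come to rest.
- brush: Bystander: wooden record brush, 120 x 42 x 30 mm, on the other side of the platform from the level. Origin: centre of its underside.
- mug: Bystander: white mug, 82 mm across, 95 mm high, beyond the platform. Origin: centre of its underside.
- pen_cup: Bystander: dark metal pen cup, 72 mm across, with pens up to 160 mm high, beyond the platform. Origin: centre of its underside.
- mouse: Bystander: black computer mouse, 105 x 60 x 33 mm, near the robot on the left. Origin: centre of its underside.
- screwdriver: Bystander: screwdriver, 160 mm long, lying beyond the platform on the right. Origin: under its middle.
- record_puck: Bystander: round metal record weight, 74 mm across, 34 mm high, beyond the platform on the left. Origin: centre of its underside.
Not all that is in view belongs to the job. Of the things that look like the level, the largest one is meant.

How it is judged:
On the way, in this order (a step that is already met when the one before it is completed fails the run):
1. the spirit level lies lengthwise on the middle of the board, let go (x of level in the frame of board between -0.09 and 0.09 m and y of level in the frame of board between -0.07 and 0.07 m and z of level in the frame of board between -0.004 and 0.004 m and angle between the x axis of level and the y axis of board, either way round below 0.2 rad and angle between level's own z axis and vertical below 0.05 rad and contact force between level and board above 0.8 N and contact force between the arm and level below 0.3 N), for 0.3 s.
2. with the level lying on it, the foot has been turned until the bubble is centred (x of level in the frame of board between -0.09 and 0.09 m and y of level in the frame of board between -0.07 and 0.07 m and z of level in the frame of board between -0.004 and 0.004 m and angle between the x axis of level and the y axis of board, either way round below 0.2 rad and angle between level's own z axis and vertical below 0.05 rad and value of joint bubble between -0.003 and 0.003 m and angle between board's own z axis and vertical below 0.0035 rad and contact force between level and board above 0.8 N), for 0.3 s.
At the end, for the whole second after the job is handed in: fingers press the level, lying lengthwise (within 11 deg) at the board's middle (70 mm along, 90 mm across), onto the board with 6 to 30 N contact force (it weighs 2 to 3.2 N); all still, bubble within 3 mm of the vial's middle, board level within 0.2 deg (x of level in the frame of board between -0.09 and 0.09 m and y of level in the frame of board between -0.07 and 0.07 m and z of level in the frame of board between -0.004 and 0.004 m and angle between the x axis of level and the y axis of board, either way round below 0.2 rad and angle between level's own z axis and vertical below 0.05 rad and value of joint bubble between -0.003 and 0.003 m and angle between board's own z axis and vertical below 0.0035 rad and contact force between level and board between 6 and 30 N and contact force between the fingers and level above 2 N and linear speed of level below 0.01 m/s and velocity of joint bubble between -0.01 and 0.01 m/s); the arm keeps its last pose, push and grip.
It fails at once if a bystander is shoved or knocked more than 30 mm (distance of any of brush, mug, pen_cup, mouse, screwdriver, record_puck from where it was at the start of the episode above 0.03 m).
It fails at once if the level is banged or crushed onto the board (over 45 N) (contact force between level and board above 45 N).
It also fails if it takes over 72 s, if anything falls off the work surface, if the arm or the gripper's body presses on something with over 40 N, if the wrist force passes 120 N, or if a joint passes its speed limit or range.

## Working session

There is one attempt and no reset: what is moved stays moved. The work goes in short steps, Python scripts to look and compute and a tool call to move; the robot and the scene stay as the last step left them, time stands still between calls to the robot, and variables do not carry over. Pictures are saved under pics/ and viewed, and the job is handed in when it is done.

Besides the shell and the picture viewer there is one more tool, called as name(argument=value, ...) on one line, values as JSON. step_arm: Moves the arm, as the interface text tells. Its arguments: {"type":"object","properties":{"commands":{"type":"array","items":{"type":"array"}},"fingers":{"type":"number"},"force":{"type":"number"}},"required":["commands"]}

```bash
ls; mkdir -p pics
python3 - <<'E'
from rig import manip, viewer
import cv2,numpy as np
o=manip.get_obs()
for k,v in o.items(): print(k,np.round(v,4))
for n in ["scene","side","wrist"]:
    p,d=viewer.camera(n); cv2.imwrite(f"pics/{n}0.png",p[:,:,::-1]); np.savez(f"pics/{n}0.npz",p=p,d=d); print(n,viewer.get_calibration(n))
E
```

```text
pics
time 0.0
qpos [-1.2301e+00  3.5950e-01  1.5114e+00 -1.0000e-04  1.2725e+00 -1.1510e-01]
qd [ 0.0007  0.0001  0.      0.0011 -0.0001 -0.0001]
tau [ 1.10000e-03 -5.27613e+01 -2.78622e+01 -0.00000e+00  1.31000e-02
  0.00000e+00]
position [ 0.2638 -0.5381  0.1981]
orientation [-1.3899  0.8683 -0.8659]
force [-0.4805 -1.1345 -0.0534]
ft_torque [-0.0101 -0.0097 -0.0295]
width 0.0852
scene {'vertical_fov': 50.910705501315725, 'cx': 328.0520080191905, 'cy': 239.13639970464695, 'rvec': array([ 2.28950892,  0.96801609, -0.3669753 ]), 'tvec': array([-0.34413874, -0.26019878,  1.43850651])}
side {'vertical_fov': 42.350114612936814, 'cx': 324.40051419436435, 'cy': 244.9080378698519, 'rvec': array([ 2.09584163, -0.39728279,  0.18885358]), 'tvec': array([-0.52885888,  0.15148024,  1.61292523])}
wrist {'vertical_fov': 65.54804208716064, 'cx': 316.4788781285408, 'cy': 240.53732009720088, 'tool_from_camera': array([[ 9.99999969e-01, -1.78418090e-04, -1.74082644e-04,
         4.28635499e-04],
       [ 1.20667857e-04, -2.64603326e-01,  9.64357333e-01,
        -1.75271555e-01],
       [-2.18121640e-04, -9.64357324e-01, -2.64603297e-01,
         6.73233758e-02],
       [ 0.00000000e+00,  0.00000000e+00,  0.00000000e+00,
         1.00000000e+00]])}
```

View pics/scene0.png

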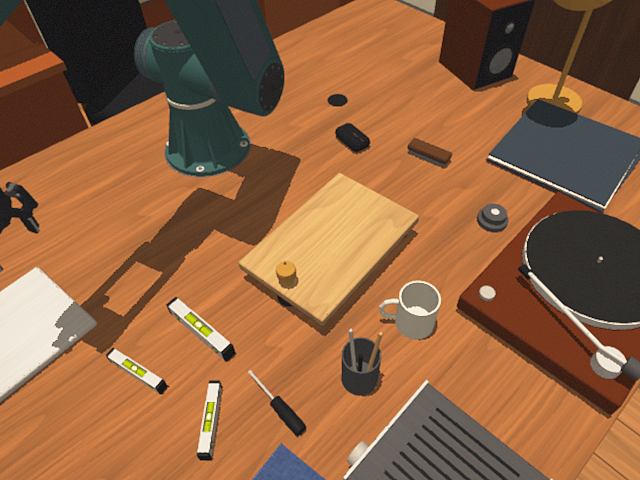

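View pics/side0.png

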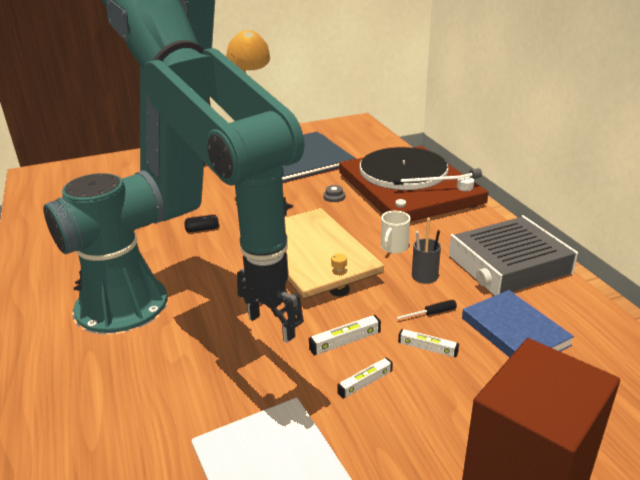

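View pics/wrist0.png

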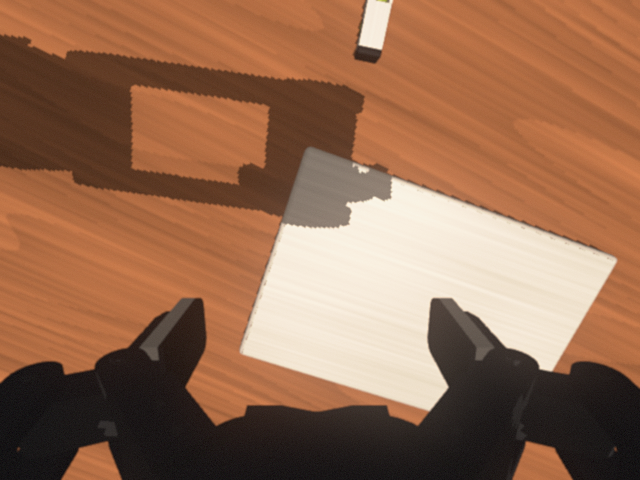

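The scene view shows three levels: the largest is around (200,328), with two decoys at (137,370) and (209,420). The board is centred near (330,245) and the knob is at (287,270). Next I'll measure them.

```bash
cat > h.py <<'E'
import numpy as np,cv2
from scipy.spatial.transform import Rotation as R
from rig import manip,viewer
def K(c):
    f=240/np.tan(np.radians(c['vertical_fov']/2)); return f,c['cx'],c['cy']
def world(name,d,pose=None):
    c=viewer.get_calibration(name); f,cx,cy=K(c)
    v,u=np.mgrid[0:480,0:640]
    P=np.stack([(u-cx)/f*d,(v-cy)/f*d,d],-1)
    if 'rvec' in c:
        Rm=R.from_rotvec(c['rvec']).as_matrix(); return (P-c['tvec'])@Rm
    T=c['tool_from_camera']; P=P@T[:3,:3].T+T[:3,3]
    return P@R.from_rotvec(pose[1]).as_matrix().T+pose[0]
def ray(name,uv,z,pose=None):
    c=viewer.get_calibration(name); f,cx,cy=K(c)
    uv=np.atleast_2d(uv).astype(float); D=np.c_[(uv[:,0]-cx)/f,(uv[:,1]-cy)/f,np.ones(len(uv))]
    if 'rvec' in c:
        Rm=R.from_rotvec(c['rvec']).as_matrix(); o=-c['tvec']@Rm; D=D@Rm
    else:
        T=c['tool_from_camera']; Rw=R.from_rotvec(pose[1]).as_matrix()
        o=Rw@T[:3,3]+pose[0]; D=D@T[:3,:3].T@Rw.T
    return o+D*((z-o[2])/D[:,2])[:,None]
def proj(name,P,pose=None):
    c=viewer.get_calibration(name); f,cx,cy=K(c); P=np.atleast_2d(P)
    if 'rvec' in c: Q=P@R.from_rotvec(c['rvec']).as_matrix().T+c['tvec']
    else:
        T=c['tool_from_camera'];Rw=R.from_rotvec(pose[1]).as_matrix(); Q=((P-pose[0])@Rw-T[:3,3])@T[:3,:3]
    return np.c_[Q[:,0]/Q[:,2]*f+cx,Q[:,1]/Q[:,2]*f+cy]
def obs():
    o=manip.get_obs(); Rm=R.from_rotvec(o['orientation']).as_matrix()
    return o,(np.array(o['position']),np.array(o['orientation'])),Rm
def rect(pts):
    (c,s,a)=cv2.minAreaRect((pts[:,:2]*1000).astype(np.float32)); return np.round(c,1),np.round(s,1),round(a,1)
E
python3 - <<'E'
from h import *
o,pose,Rm=obs(); print(np.round(Rm,3))
for n in ['scene','side']:
    z=np.load(f'pics/{n}0.npz'); p,d=z['p'],z['d']; W=world(n,d)
    tbl=W[350:470,100:110] if n=='scene' else W[440:470,60:120]
    print(n,'table z',np.median(tbl[...,2]))
    m=((W[...,2]>0.012)&(W[...,2]<0.3)&(d>0)).astype(np.uint8)
    k,l,st,ce=cv2.connectedComponentsWithStats(m)
    for i in range(1,k):
        if st[i,4]<150: continue
        P=W[l==i]; print(st[i],np.round(ce[i]),'z95',round(np.percentile(P[:,2],95),4),rect(P))
z=np.load('pics/scene0.npz');p=z['p']; cv2.imwrite('pics/z1.png',cv2.resize(p[150:350,140:440][:,:,::-1],(800,533),interpolation=cv2.INTER_CUBIC))
E
```

```text
[[ 0.44  -0.     0.898]
 [-0.898  0.001  0.44 ]
 [-0.001 -1.     0.   ]]
scene table z 0.0006315463295491973
[   0    0  125   57 3855] [56. 21.] z95 0.1595 (array([-913. ,   11.8]), array([451.9, 310. ]), 66.3)
[ 440    0   96   89 6335] [484.  38.] z95 0.2584 (array([321.7, 803.5]), array([246.9, 131.8]), 20.5)
[600   0  40  23 535] [625.   8.] z95 0.0679 (array([ 470.5, 1526.7]), array([ 35.4, 153.5]), 88.9)
[  457    10   183   405 36288] [568. 251.] z95 0.089 (array([804.9, 493.9]), array([ 379.3, 1041. ]), 23.2)
[ 135   52  150  122 8589] [207. 114.] z95 0.2925 (array([66. , 22.3]), array([364.4, 213.3]), 27.9)
[335 123  36  29 600] [353. 137.] z95 0.0366 (array([275.5, 308.1]), array([ 61.4, 106.7]), 80.7)
[408 138  45  27 597] [430. 151.] z95 0.0341 (array([468.6, 413.1]), array([120.2,  46.3]), 10.1)
[  239   173   181   154 14065] [329. 247.] z95 0.0675 (array([526.2, -16.3]), array([243.3, 362.4]), 7.0)
[ 17 202  23  32 372] [ 30. 218.] z95 0.2992 (array([ 240.2, -486.6]), array([29.3, 37.8]), 25.3)
[478 204  31  27 623] [494. 217.] z95 0.0378 (array([728.5, 334.3]), array
[... 1830 characters left out ...]

[237 287  23  34 305] [251. 305.] z95 0.299 (array([ 237.3, -488.1]), array([26.5, 36.5]), 29.1)
[397 299  60  20 340] [435. 307.] z95 0.0283 (array([ 705.7, -348.2]), array([159.8,  29.3]), 1.7)
[ 309  314   72   39 1140] [344. 333.] z95 0.0391 (array([ 483. , -357.5]), array([183.3,  36.1]), 5.6)
[276 316  28  27 290] [289. 329.] z95 0.2986 (array([ 287. , -587.7]), array([26.6, 42.7]), 24.3)
[398 329  61  25 677] [429. 341.] z95 0.031 (array([ 650.9, -452.3]), array([ 28.6, 139.1]), 45.3)
[337 357  56  38 729] [364. 375.] z95 0.031 (array([ 471. , -500.7]), array([141.6,  27.1]), 14.4)
[ 192  397  160   83 8540] [269. 448.] z95 0.0249 (array([ 214.3, -632.1]), array([231.1, 235.3]), 6.9)
```

View pics/z1.png

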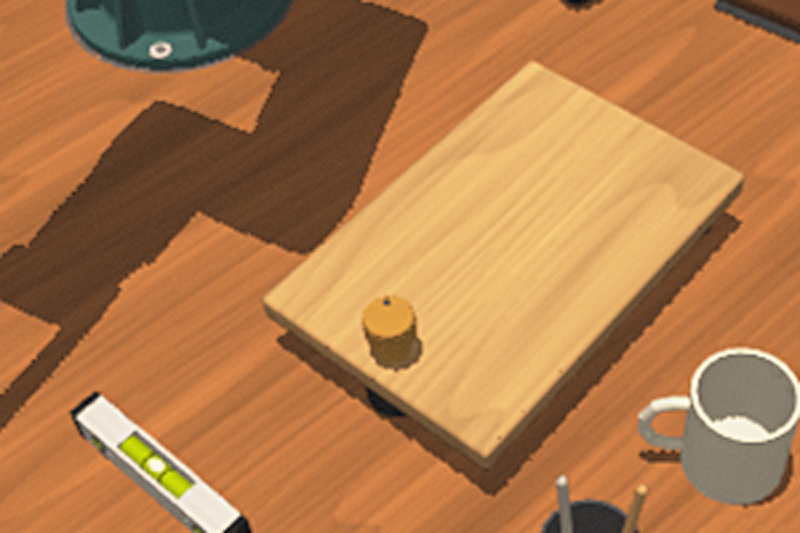

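Run:
```python
from h import *
for n in ['scene','side']:
    z=np.load(f'pics/{n}0.npz'); p,d=z['p'],z['d']; W=world(n,d)
    x,y,h=W[...,0],W[...,1],W[...,2]
    lv=(abs(x-.484)<.13)&(abs(y+.355)<.06)&(h>.031)&(h<.045); print(n,'level top',lv.sum(),rect(W[lv]),np.median(h[lv]))
    kn=(abs(x-.544)<.04)&(abs(y+.165)<.04)&(h>.098)&(h<.115); print('knob top',kn.sum(),rect(W[kn]),np.median(h[kn]),W[kn].mean(0))
    b=(abs(x-.526)<.2)&(abs(y+.016)<.25)&(h>.053)&(h<.072); print('board',rect(W[b]))
    A=np.c_[W[b][:,:2],np.ones(b.sum())]; 
    r=cv2.minAreaRect((W[b][:,:2]*1000).astype(np.float32)); a=np.radians(r[2]); yv=np.array([-np.sin(a),np.cos(a)])
    bb=b&(h>.058); s=(W[bb][:,:2]-np.array(r[0])/1000)@yv; print('slope,z0',np.polyfit(s,W[bb][:,2],1))
    print('knob predicted',np.array(r[0])-150*yv, yv)
z=np.load('pics/scene0.npz')
print(ray('scene',[[172,302],[230,352]],.036))
```

```text
scene level top 975 (array([ 504.6, -357.8]), array([ 72.8, 219.8]), 80.2) 0.036100196067566495
knob top 291 (array([ 545.9, -165.5]), array([39.5, 39.7]), 90.0) 0.10650664446220916 [ 0.54748011 -0.16638739  0.10588218]
board (array([560.5, -11.6]), array([311.8, 362.8]), 7.4)
slope,z0 [0.00898205 0.06381378]
knob predicted [ 579.97820232 -160.35461749] [-0.12960444  0.99156578]
side level top 667 (array([ 501., -360.]), array([ 64.7, 216.5]), 83.8) 0.03600089046666002
knob top 150 (array([ 542.9, -168.7]), array([45.3, 38.4]), 68.4) 0.10581137817805342 [ 0.54228654 -0.17155086  0.1054397 ]
board (array([560.1, -15.2]), array([314.8, 370.9]), 7.3)
slope,z0 [0.00728208 0.06362964]
knob predicted [ 579.20295516 -164.02102734] [-0.12707976  0.9918925 ]
[[ 0.3997723  -0.36390824  0.036     ]
 [ 0.57918635 -0.34577951  0.036     ]]
```

```bash
cat >> h.py <<'E'
def go(t,psi_deg=None):
    o,pose,Rm=obs(); d=Rm.T@(np.array(t)-pose[0])*1000
    psi=np.arctan2(Rm[1,0],Rm[0,0])
    s=f"t={o['time']:.2f} tcp={np.round(pose[0],4)} psi={np.degrees(psi):.2f} tilt={np.round(Rm[2],3)} q6={o['qpos'][5]:.2f} shift mm={np.round(d,1)}"
    if psi_deg is not None: s+=f" turn={(psi-np.radians(psi_deg)):.3f}"
    print(s,'F',np.round(o['force'],1),'w',round(float(o['width']),4))
E
python3 -c "
from h import *
go([.486,-.354,.10],-84.2)"
```

```text
t=0.15 tcp=[ 0.2639 -0.5382  0.1982] psi=-63.88 tilt=[-0.001 -1.     0.   ] q6=-0.12 shift mm=[-67.5  98.4 280.5] turn=0.355 F [0.2 1.  0.2] w 0.0852
```

step_arm(commands=[[[-9,6,35],0],[[-9,6,35],0],[[-9,6,35],0],[[-9,6,35],0],[[-9,6,35],0],[[-9,6,35],0],[[-9,6,35],0],[[-5,6,35],0]], fingers=-1)

```text
time: 0.95
position: [0.4862, -0.3527, 0.1504]
orientation: [-1.391, 0.868, -0.866]
force: [-0.1, 0.5, 0.9]
width: 0.0853
```

step_arm(commands=[[[0,10,0],0.12],[[0,10,0],0.12],[[0,10,0],0.115],[[0,0,0],0]])

```text
time: 1.35
position: [0.4845, -0.3533, 0.1192]
orientation: [-1.255, 1.138, -1.132]
force: [-0.8, 0.3, 0.5]
width: 0.0852
```

Run:
```python
from h import *
go([.486,-.354,.012],-84.2)
o,pose,Rm=obs()
p,d=viewer.camera('wrist'); cv2.imwrite('pics/w1.png',p[:,:,::-1])
W=world('wrist',d,pose); x,y,h=W[...,0],W[...,1],W[...,2]
lv=(abs(x-.484)<.11)&(abs(y+.355)<.05)&(h>.03)&(h<.045); print(rect(W[lv]),np.median(h[lv]))
```

```text
t=1.35 tcp=[ 0.4845 -0.3533  0.1192] psi=-84.26 tilt=[-0.003 -1.    -0.002] q6=0.73 shift mm=[  1.2 107.2   1.6] turn=-0.001 F [-0.8  0.3  0.5] w 0.0852
(array([ 483.9, -355.8]), array([178.6,  26.8]), 6.0) 0.03598595908965434
```

View pics/w1.png

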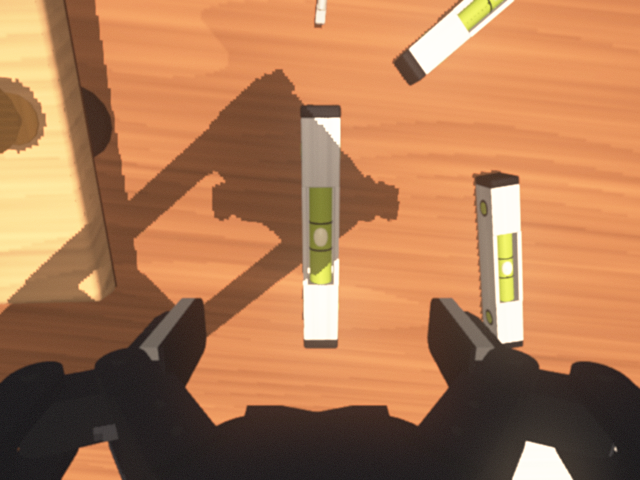

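The wrist view is centred over the large level, which runs vertically at column 320, rows 105–347, and the jaws straddle it. Now I'll descend and grip.

step_arm(commands=[[[2,20,1],0],[[0,25,0],0],[[0,25,0],0],[[0,25,0],0],[[0,13,0],0],[[0,0,0],0]])

```text
time: 2.0
position: [0.4857, -0.3555, 0.0115]
orientation: [-1.256, 1.136, -1.131]
force: [-0.1, -0.0, -0.9]
width: 0.0852
```

step_arm(commands=[[[0,0,0],0],[[0,0,0],0],[[0,0,0],0],[[0,0,0],0],[[0,0,0],0],[[0,0,0],0],[[0,0,0],0]], fingers=1, force=40)

```text
time: 2.7
position: [0.4867, -0.3563, 0.0129]
orientation: [-1.255, 1.135, -1.134]
force: [-0.1, 0.3, 0.1]
width: -0.0002
```

Run:
```python
from h import *
go([.486,-.354,.012],-84.2)
for n in ['wrist','scene','side']:
    p,d=viewer.camera(n); cv2.imwrite(f'pics/{n}2.png',p[:,:,::-1])
```

```text
t=2.70 tcp=[ 0.4867 -0.3563  0.0129] psi=-84.22 tilt=[-0. -1. -0.] q6=0.72 shift mm=[-2.3  0.9 -0.5] turn=-0.000 F [-0.1  0.3  0.1] w -0.0002
```

View pics/wrist2.png

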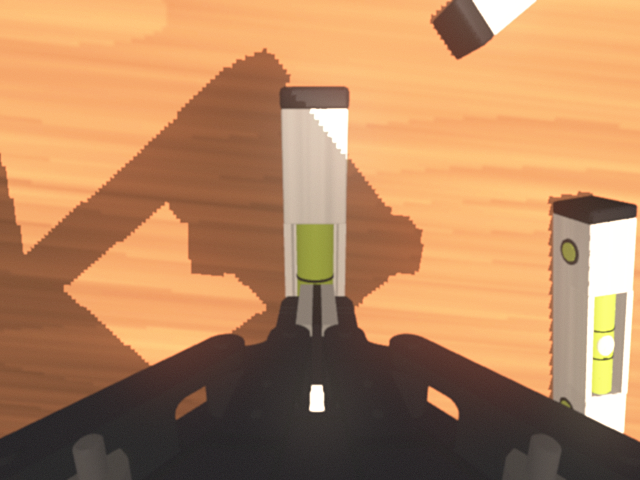

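View pics/scene2.png

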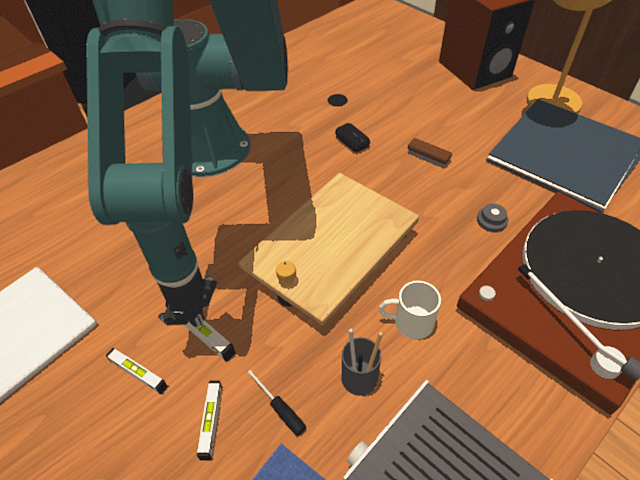

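View pics/side2.png

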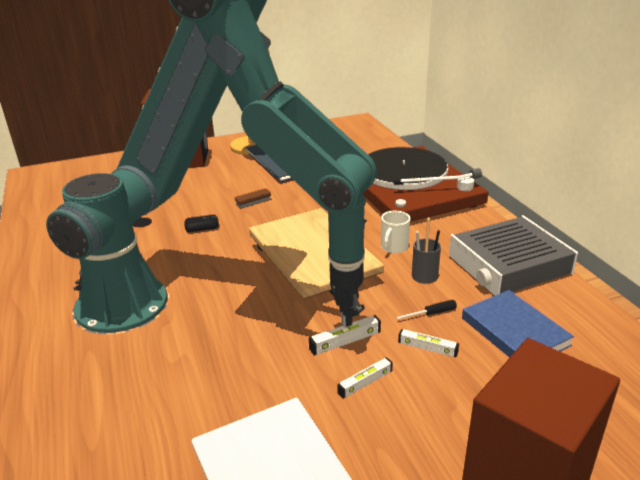

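Run:
```python
from h import *
o,pose,Rm=obs()
print(proj('wrist',pose[0],pose),proj('wrist',pose[0]+[0,0,.019],pose),proj('scene',pose[0]),proj('side',pose[0]))
p,d=viewer.camera('wrist'); W=world('wrist',d,pose)
for v in range(260,345,6): print(v,np.round(W[v,300:336:6].reshape(-1,3)[[0,2,3,5]]*1000,0).tolist())
s=cv2.imread('pics/side2.png'); cv2.imwrite('pics/z2.png',cv2.resize(s[240:380,260:440],(800,622),interpolation=cv2.INTER_CUBIC)[:600])
```

```text
[[316.04237764 277.75522399]] [[315.98604172 292.92540345]] [[200.95035706 331.28531322]] [[346.42589867 335.63502768]]
260 [[501.0, -348.0, 31.0], [503.0, -353.0, 35.0], [504.0, -355.0, 35.0], [503.0, -361.0, 31.0]]
266 [[499.0, -348.0, 33.0], [500.0, -353.0, 35.0], [501.0, -356.0, 35.0], [500.0, -361.0, 31.0]]
272 [[496.0, -348.0, 32.0], [497.0, -353.0, 34.0], [498.0, -356.0, 34.0], [497.0, -361.0, 31.0]]
278 [[493.0, -348.0, 31.0], [495.0, -354.0, 35.0], [495.0, -356.0, 35.0], [494.0, -362.0, 31.0]]
284 [[497.0, -349.0, 49.0], [498.0, -354.0, 50.0], [498.0, -356.0, 50.0], [499.0, -361.0, 49.0]]
290 [[498.0, -349.0, 56.0], [498.0, -354.0, 56.0], [498.0, -356.0, 55.0], [499.0, -360.0, 56.0]]
296 [[498.0, -349.0, 61.0], [498.0, -354.0, 62.0], [498.0, -356.0, 62.0], [498.0, -360.0, 61.0]]
302 [[498.0, -349.0, 66.0], [498.0, -354.0, 67.0], [498.0, -356.0, 66.0], [499.0, -360.0, 67.0]]
308 [[498.0, -350.0, 72.0], [498.0, -354.0, 71.0], [499.0, -356.0, 72.0], [498.0, -360.0, 71.0]]
314 [[498.0, -350.0, 76.0], [498.0, -354.0, 76.0], [499.0, -356.0, 77.0], [499.0, -360.0, 76.0]]
320 [[498.0, -350.0, 80.0], [498.0, -354.0, 79.0], [498.0, -356.0, 80.0], [499.0, -360.0, 80.0]]
326 [[499.0, -350.0, 86.0], [497.0, -354.0, 83.0], [498.0, -356.0, 83.0], [500.0, -359.0, 86.0]]
332 [[499.0, -350.0, 89.0], [495.0, -354.0, 83.0], [495.0, -356.0, 82.0], [500.0, -359.0, 90.0]]
338 [[499.0, -351.0, 93.0], [493.0, -354.0, 83.0], [494.0, -356.0, 84.0], [500.0, -359.0, 93.0]]
344 [[499.0, -351.0, 96.0], [490.0, -355.0, 82.0], [491.0, -356.0, 83.0], [500.0, -359.0, 97.0]]
```

View pics/z2.png

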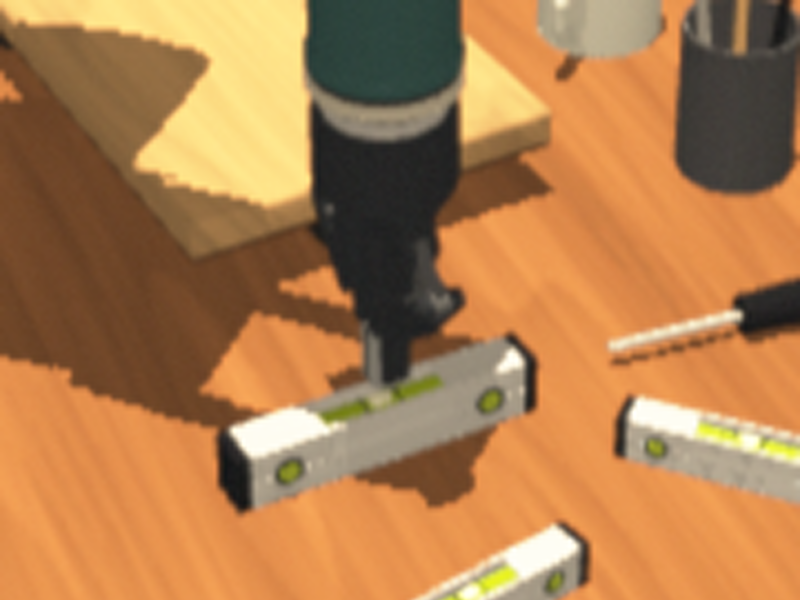

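The jaws closed fully without touching anything. In both the wrist and side views the shut fingertips end above the level's top face, roughly 30 mm higher than the reported TCP. I'll lift and measure the real tip offset in free air.

step_arm(commands=[[[0,-30,0],0],[[0,-30,0],0],[[0,0,0],0]])

```text
time: 3.2
position: [0.4892, -0.3585, 0.0767]
orientation: [-1.255, 1.129, -1.141]
force: [1.0, 0.1, 0.8]
width: -0.0004
```

Run:
```python
from h import *
go([.486,-.354,.012],-84.2)
o,pose,Rm=obs()
p,d=viewer.camera('wrist'); W=world('wrist',d,pose); cv2.imwrite('pics/w3.png',p[:,:,::-1])
T=(W-pose[0])@Rm*1000
f=(abs(T[...,0])<15)&(abs(T[...,2])<30)&(T[...,1]>-120)&(W[...,2]>.055)
print('wrist finger tip: max tool y',np.percentile(T[f][:,1],[50,95,99,100]), 'tcp proj',proj('wrist',pose[0],pose))
for v in range(262,330,4): print(v,np.round(T[v,316],0), np.round(W[v,316]*1000))
for n in ['side','scene']:
    p,d=viewer.camera(n); W=world(n,d); T=(W-pose[0])@Rm*1000
    f=(abs(T[...,0])<25)&(abs(T[...,2])<25)&(T[...,1]>-80)&(W[...,2]>.043)
    print(n,f.sum(),np.sort(T[f][:,1])[-30:].round(0), proj(n,pose[0])); cv2.imwrite(f'pics/{n}3.png',p[:,:,::-1])
    q=proj(n,pose[0])[0].astype(int); cv2.circle(p,tuple(int(i) for i in q),1,(255,0,0),-1)
    cv2.imwrite(f'pics/{n}3z.png',cv2.resize(p[q[1]-60:q[1]+40,q[0]-60:q[0]+60],(720,600),interpolation=cv2.INTER_NEAREST)[:,:,::-1])
```

```text
t=3.20 tcp=[ 0.4892 -0.3585  0.0767] psi=-84.22 tilt=[ 0.005 -1.     0.005] q6=0.72 shift mm=[-5.2 64.7 -3.1] turn=-0.000 F [1.  0.1 0.8] w -0.0004
wrist finger tip: max tool y [-103.23085307  -49.93006139  -40.63800702  -35.31447155] tcp proj [[316.04003577 277.75847832]]
262 [-0. 41. -5.] [ 484. -359.   36.]
266 [-0. 41. -8.] [ 482. -359.   36.]
270 [ -0.  43. -11.] [ 478. -360.   34.]
274 [ -0.  43. -14.] [ 476. -360.   34.]
278 [ -0.  43. -17.] [ 473. -360.   33.]
282 [ -0.  44. -20.] [ 470. -361.   33.]
286 [  0. -39.  12.] [ 501. -357.  116.]
290 [  0. -43.  11.] [ 500. -357.  120.]
294 [  0. -47.  12.] [ 501. -357.  124.]
298 [  0. -50.  11.] [ 500. -357.  127.]
302 [  0. -55.  12.] [ 501. -357.  132.]
306 [  0. -58.  12.] [ 501. -357.  134.]
310 [  0. -61.  12.] [ 501. -357.  137.]
314 [  0. -64.  12.] [ 501. -357.  141.]
318 [  0. -66.  12.] [ 501. -357.  143.]
322 [  0. -69.  11.] [ 500. -357.  145.]
326 [  0. -70.  11.] [ 500. -357.  147.]
side 148 [-43. -43. -43. -43. -43. -43. -42. -42. -42. -42. -42. -41. -41. -41.
 -41. -40. -40. -39. -39. -37. -37. -37. -37. -36. -35. -35. -33. -32.
 -32. -30.] [[347.69664393 314.56904563]]
scene 233 [-41. -41. -41. -41. -41. -41. -40. -40. -40. -39. -38. -38. -38. -38.
 -38. -38. -38. -37. -37. -36. -36. -36. -36. -36. -36. -35. -34. -33.
 -32. -29.] [[193.98379572 316.72220595]]
```

View pics/side3z.png

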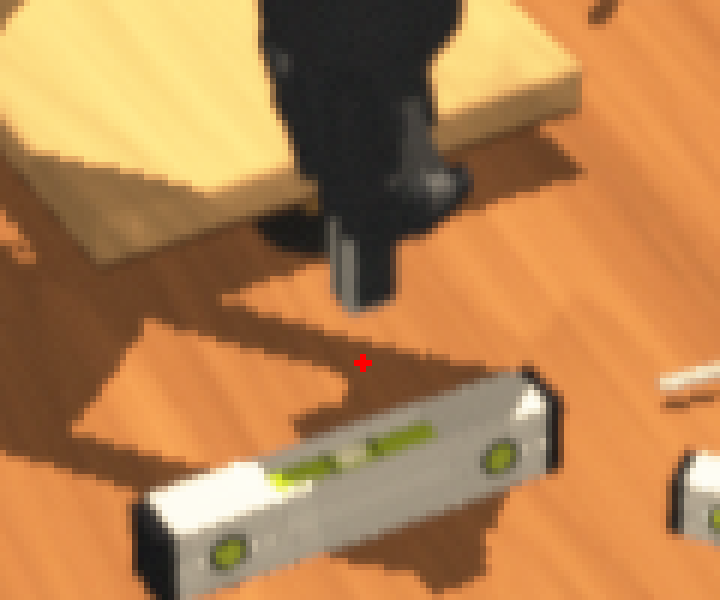

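View pics/w3.png

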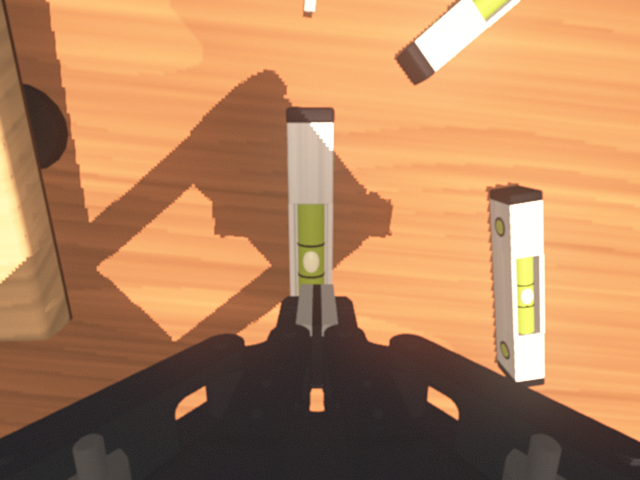

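All three cameras agree that the shut tip sits about 32 mm behind the reported TCP (tool y ≈ -32 mm), and laterally it lines up. I'll allow for this by commanding the TCP 32 mm deeper.

step_arm(commands=[[[-4,0,-4],0],[[0,0,0],0],[[0,0,0],0],[[0,0,0],0],[[0,0,0],0],[[0,0,0],0]], fingers=-1)

```text
time: 3.95
position: [0.4825, -0.3528, 0.0728]
orientation: [-1.255, 1.135, -1.135]
force: [-0.0, -0.5, 0.1]
width: 0.0852
```

Run:
```python
from h import *
go([.485,-.355,-.024],-84.1)
```

```text
t=3.95 tcp=[ 0.4825 -0.3528  0.0728] psi=-84.22 tilt=[-0. -1.  0.] q6=0.72 shift mm=[ 2.5 96.8  2.3] turn=-0.002 F [-0.  -0.5  0.1] w 0.0852
```

step_arm(commands=[[[2,25,2],0],[[0,25,0],0],[[0,25,0],0],[[0,15,0],0],[[0,7,0],0],[[0,0,0],0],[[0,0,0],0]])

```text
time: 4.65
position: [0.4851, -0.355, -0.0234]
orientation: [-1.255, 1.134, -1.136]
force: [-0.3, 0.4, -0.1]
width: 0.0852
```

Run:
```python
from h import *
go([.485,-.355,-.024],-84.1)
p,d=viewer.camera('side'); cv2.imwrite('pics/s4.png',cv2.resize(p[240:390,250:450],(800,600),interpolation=cv2.INTER_CUBIC)[:,:,::-1])
```

```text
t=4.65 tcp=[ 0.4851 -0.355  -0.0234] psi=-84.22 tilt=[ 0.001 -1.     0.001] q6=0.72 shift mm=[-0.1  0.6 -0.1] turn=-0.002 F [-0.3  0.4 -0.1] w 0.0852
```

View pics/s4.png

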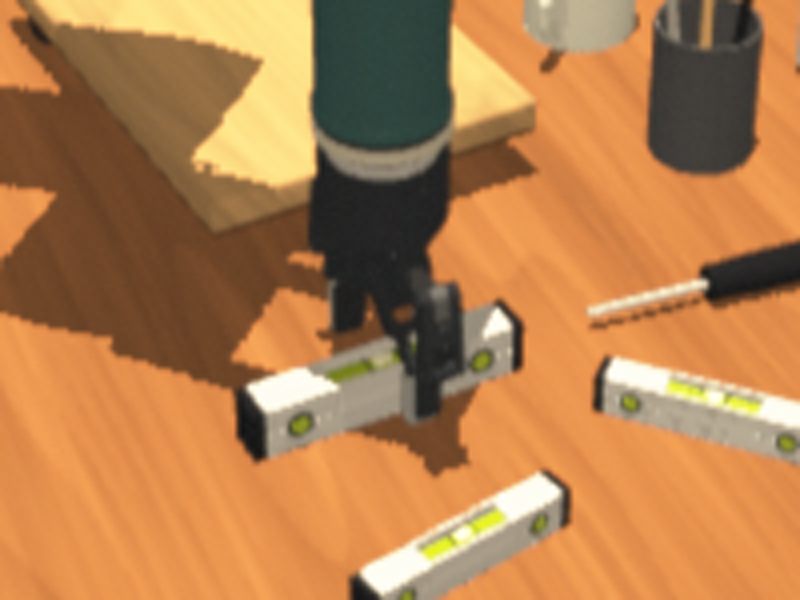

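The side view shows the fingers straddling the level, with the near finger at (430,370) overlapping the front face. Closing now.

step_arm(commands=[[[0,0,0],0],[[0,0,0],0],[[0,0,0],0],[[0,0,0],0],[[0,0,0],0],[[0,0,0],0],[[0,0,0],0]], fingers=1, force=45)

```text
time: 5.4
position: [0.4849, -0.3549, -0.0236]
orientation: [-1.255, 1.134, -1.135]
force: [-0.9, -0.3, 5.6]
width: 0.0253
```

Run:
```python
from h import *
go([.485,-.355,.1],-84.1)
```

```text
t=5.40 tcp=[ 0.4849 -0.3549 -0.0236] psi=-84.22 tilt=[ 0.001 -1.     0.001] q6=0.72 shift mm=[   0.2 -123.6    0.2] turn=-0.002 F [-0.9 -0.3  5.6] w 0.0253
```

step_arm(commands=[[[0,-10,0],0],[[0,-20,0],0],[[0,-25,0],0],[[0,-25,0],0],[[0,-25,0],0],[[0,-25,0],0],[[0,-15,0],0],[[0,0,0],0]])

```text
time: 6.2
position: [0.4857, -0.3553, 0.1232]
orientation: [-1.255, 1.131, -1.138]
force: [1.4, 0.5, -2.1]
width: 0.0256
```

Run:
```python
from h import *
go([.523,.009,.121],7)
```

```text
t=6.20 tcp=[ 0.4857 -0.3553  0.1232] psi=-84.22 tilt=[ 0.003 -1.     0.003] q6=0.72 shift mm=[-358.7    1.5   73.8] turn=-1.592 F [ 1.4  0.5 -2.1] w 0.0256
```

step_arm(commands=[[[-20,0,4],0],[[-40,0,8],0],[[-44,0,9],0],[[-44,0,9],0],[[-44,0,9],0],[[-44,0,9],0],[[-44,0,9],0],[[-40,0,8],0]])

```text
time: 7.0
position: [0.5149, -0.0264, 0.1195]
orientation: [-1.257, 1.137, -1.132]
force: [0.9, 0.4, -2.8]
width: 0.0253
```

step_arm(commands=[[[-30,0,7],0],[[-9,0,2],0],[[0,0,0],-0.1],[[0,0,0],-0.14],[[0,0,0],-0.14],[[0,0,0],-0.14],[[0,0,0],-0.14],[[0,0,0],-0.14]])

```text
time: 7.8
position: [0.5205, 0.01, 0.1197]
orientation: [-1.508, 0.522, -0.518]
force: [-0.2, -0.1, -2.0]
width: 0.0251
```

step_arm(commands=[[[0,0,0],-0.14],[[0,0,0],-0.14],[[0,0,0],-0.14],[[0,0,0],-0.14],[[0,0,0],-0.14],[[0,0,0],-0.09],[[0,0,0],0],[[0,0,0],0]])

```text
time: 8.6
position: [0.5211, 0.0101, 0.1202]
orientation: [-1.568, -0.091, 0.094]
force: [-0.2, 0.2, -1.7]
width: 0.0248
```

Run:
```python
from h import *
go([.523,.009,.041],7)
o,pose,Rm=obs()
p,d=viewer.camera('wrist'); cv2.imwrite('pics/w5.png',p[:,:,::-1])
p,d=viewer.camera('scene'); cv2.imwrite('pics/sc5.png',p[:,:,::-1])
W=world('scene',d); x,y,h=W[...,0],W[...,1],W[...,2]
m=(abs(x-.523)<.06)&(abs(y-.009)<.11)&(h>.17)&(h<.2); print(m.sum(),rect(W[m]),np.percentile(h[m],[5,50,95]))
```

```text
t=8.60 tcp=[0.5211 0.0101 0.1202] psi=6.72 tilt=[-0.002 -1.     0.   ] q6=-0.23 shift mm=[ 1.9 79.1 -1.3] turn=-0.005 F [-0.2  0.2 -1.7] w 0.0248
775 (array([525. ,   8.1]), array([177.6,  71.3]), 81.2) [0.17226704 0.18043315 0.19294662]
```

View pics/w5.png

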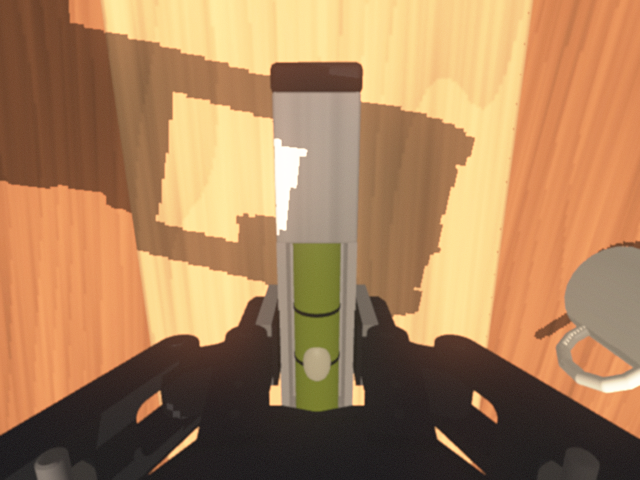

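View pics/sc5.png

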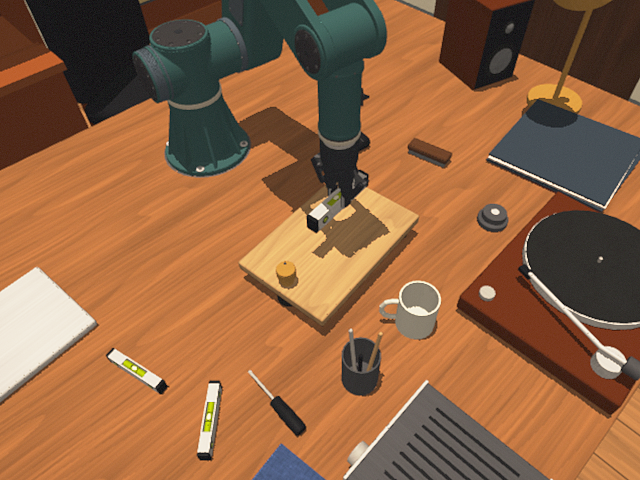

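The wrist view shows the level held along the board's grain, with its bubble visible at (317,363). The scene view shows it over the middle of the board. Lowering it now.

step_arm(commands=[[[2,15,-1],0],[[0,20,0],0],[[0,20,0],0],[[0,14,0],0],[[0,5,0],0],[[0,0,0],0]])

```text
time: 9.3
position: [0.5236, 0.0094, 0.0463]
orientation: [-1.568, -0.092, 0.095]
force: [0.0, -1.2, -2.0]
width: 0.0253
```

step_arm(commands=[[[0,2,0],0],[[0,2,0],0],[[0,0,0],0],[[0,0,0],0]])

```text
time: 9.7
position: [0.5244, 0.0094, 0.0433]
orientation: [-1.569, -0.095, 0.094]
force: [0.2, -0.5, -3.0]
width: 0.0253
```

step_arm(commands=[[[0,1,0],0],[[0,1,0],0],[[0,0,0],0],[[0,0,0],0]])

```text
time: 10.1
position: [0.5241, 0.0094, 0.0409]
orientation: [-1.569, -0.094, 0.094]
force: [0.2, 0.0, -3.4]
width: 0.0254
```

step_arm(commands=[[[0,1,0],0],[[0,0,0],0],[[0,0,0],0]])

```text
time: 10.4
position: [0.5243, 0.0094, 0.0399]
orientation: [-1.569, -0.094, 0.094]
force: [0.7, 0.8, -3.0]
width: 0.0254
```

step_arm(commands=[[[0,1,0],0],[[0,0,0],0],[[0,0,0],0]])

```text
time: 10.7
position: [0.5244, 0.0093, 0.0391]
orientation: [-1.569, -0.094, 0.094]
force: [0.4, -1.1, 0.5]
width: 0.0252
```

step_arm(commands=[[[0,1,0],0],[[0,0,0],0],[[0,0,0],0]])

```text
time: 11.0
position: [0.5244, 0.0092, 0.0381]
orientation: [-1.569, -0.095, 0.094]
force: [-0.3, -2.5, 3.3]
width: 0.0257
```

The level is seated: the force went from -3 to +3.3 N. Releasing it.

step_arm(commands=[[[0,0,0],0],[[0,0,0],0],[[0,0,0],0],[[0,0,0],0],[[0,0,0],0],[[0,0,0],0]], fingers=-1)

```text
time: 11.6
position: [0.5241, 0.0094, 0.0379]
orientation: [-1.569, -0.094, 0.094]
force: [0.4, 0.1, 0.4]
width: 0.0856
```

step_arm(commands=[[[0,-15,0],0],[[0,-30,0],0],[[0,-40,0],0],[[0,-25,0],0],[[0,0,0],0]])

```text
time: 12.1
position: [0.5273, 0.0091, 0.1517]
orientation: [-1.57, -0.1, 0.088]
force: [0.8, 0.4, -1.1]
width: 0.0854
```

Run:
```python
from h import *
go([.546,-.166,.13],None)
o,pose,Rm=obs()
p,d=viewer.camera('wrist'); cv2.imwrite('pics/w6.png',p[:,:,::-1])
p,d=viewer.camera('scene'); cv2.imwrite('pics/sc6.png',p[:,:,::-1])
W=world('scene',d); x,y,h=W[...,0],W[...,1],W[...,2]
m=(abs(x-.523)<.06)&(abs(y-.009)<.11)&(h>.094)&(h<.106); print(m.sum(),rect(W[m]),np.percentile(h[m],[5,50,95]))
```

```text
t=12.10 tcp=[0.5273 0.0091 0.1517] psi=6.88 tilt=[ 0.007 -1.    -0.002] q6=-0.23 shift mm=[  -2.6   22.  -176. ] F [ 0.8  0.4 -1.1] w 0.0854
733 (array([525.8,   7.3]), array([ 29.5, 179. ]), 7.1) [0.09503409 0.09865111 0.10186417]
```

View pics/w6.png

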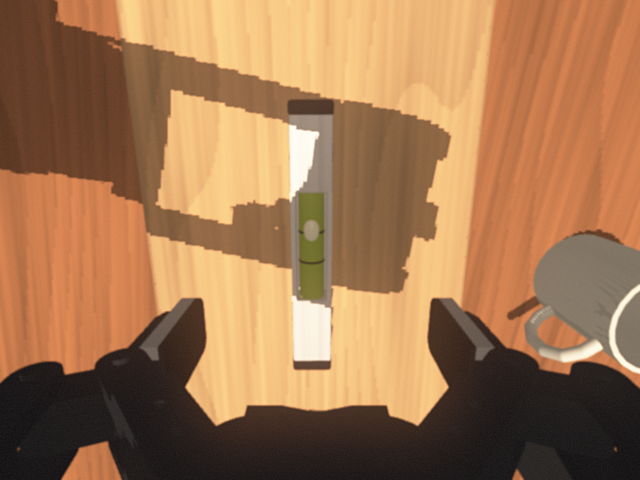

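View pics/sc6.png

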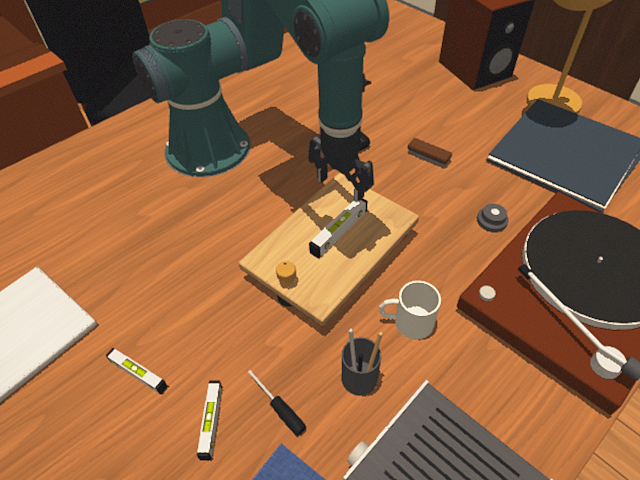

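The level now lies along the board's grain with yaw 7.1°, matching the board, and its centre is about 24 mm towards +y. The bubble at (311,231) is off towards the +y end, as expected. Next I'll move to the knob.

step_arm(commands=[[[0,0,-20],0],[[-1,0,-40],0],[[-1,0,-45],0],[[-1,0,-45],0],[[0,0,-24],0],[[0,0,0],-0.14],[[0,0,0],-0.14],[[0,0,0],-0.14]])

```text
time: 13.0
position: [0.5406, -0.1636, 0.1457]
orientation: [-1.526, -0.424, 0.429]
force: [-0.3, 0.2, -0.2]
width: 0.0852
```

step_arm(commands=[[[0,0,0],-0.14],[[0,0,0],-0.14],[[0,0,0],0],[[0,0,0],0]])

```text
time: 13.4
position: [0.5412, -0.1634, 0.1466]
orientation: [-1.473, -0.636, 0.639]
force: [-0.0, 0.7, -0.6]
width: 0.0855
```

Run:
```python
from h import *
go([.546,-.166,.035],None)
o,pose,Rm=obs()
p,d=viewer.camera('wrist'); cv2.imwrite('pics/w7.png',p[:,:,::-1])
W=world('wrist',d,pose); x,y,h=W[...,0],W[...,1],W[...,2]
m=(abs(x-.546)<.035)&(abs(y+.166)<.035)&(h>.098)&(h<.115); print('knob',m.sum(),rect(W[m]),np.median(h[m]))
p,d=viewer.camera('scene'); cv2.imwrite('pics/sc7z.png',cv2.resize(p[190:290,270:390],(800,667),interpolation=cv2.INTER_CUBIC)[:600,:,::-1])
np.savez('pics/sc7.npz',p=p,d=d)
```

```text
t=13.40 tcp=[ 0.5412 -0.1634  0.1466] psi=46.77 tilt=[-0.001 -1.     0.002] q6=-1.23 shift mm=[  1.5 111.6  -5.6] F [-0.   0.7 -0.6] w 0.0855
knob 3315 (array([ 544.4, -165.9]), array([40.9, 41.1]), 80.4) 0.10561488692513368
```

View pics/w7.png

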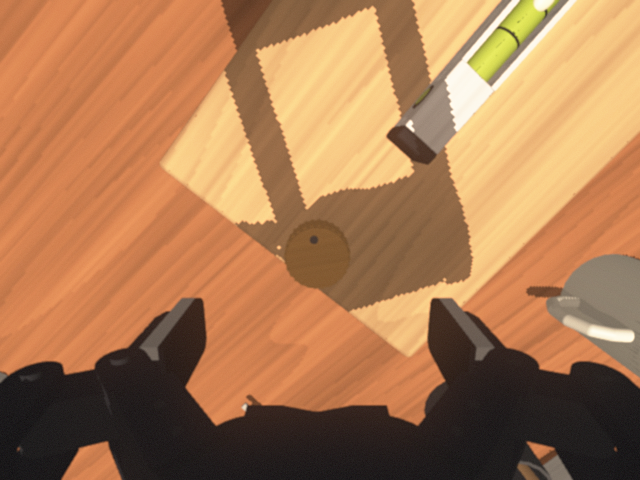

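View pics/sc7z.png

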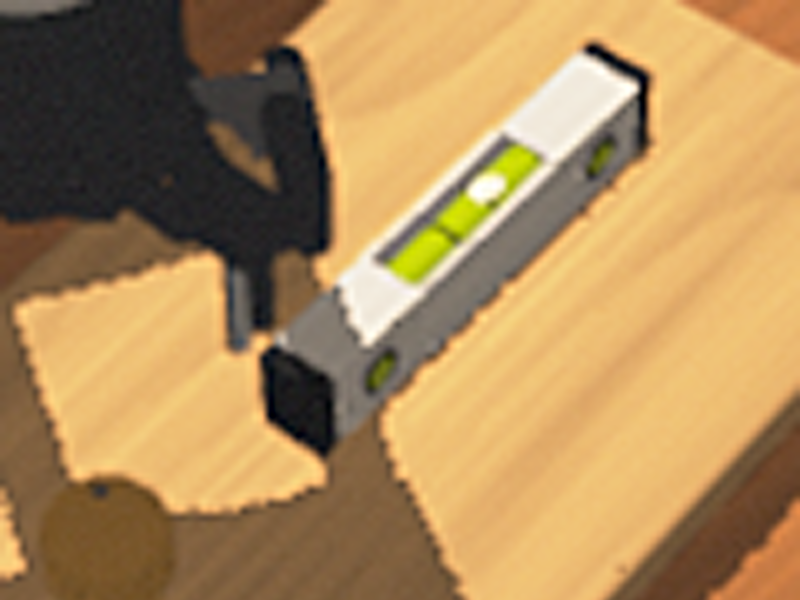

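The wrist view shows the knob at (318,253), and both views put its axis at (0.545,-0.166). The scene zoom shows the bubble about 13 mm towards +y, so it needs roughly 2.6 rad clockwise.

step_arm(commands=[[[1,20,-5],0],[[0,30,0],0],[[0,30,0],0],[[0,20,0],0],[[0,8,0],0],[[0,0,0],0],[[0,0,0],0]])

```text
time: 14.2
position: [0.547, -0.1667, 0.0406]
orientation: [-1.475, -0.641, 0.64]
force: [-0.5, -0.7, 0.3]
width: 0.0854
```

```bash
cat >> h.py <<'E'
def bubble(tag):
    p,d=viewer.camera('scene'); z=.1
    hsv=cv2.cvtColor(p,cv2.COLOR_RGB2HSV)
    c=np.array([.5252,.008]); a=np.radians(97.1); ax=np.array([np.cos(a),np.sin(a)]); nx=np.array([-ax[1],ax[0]])
    # resample the level's top plane at 0.5 mm
    s=np.arange(-50,50.01,.5)/1000; t=np.arange(-14,14.01,.5)/1000
    P=np.array([[*(c+si*ax+ti*nx),z] for ti in t for si in s]); uv=proj('scene',P).astype(np.float32)
    M=cv2.remap(p,uv[:,0].reshape(len(t),-1),uv[:,1].reshape(len(t),-1),cv2.INTER_CUBIC)
    cv2.imwrite(f'pics/{tag}.png',cv2.resize(M,None,fx=4,fy=4,interpolation=cv2.INTER_NEAREST)[:,:,::-1])
    return M,s*1000,t*1000
E
python3 - <<'E'
from h import *
go([.545,-.166,.038],None)
M,s,t=bubble('b8')
for n in['side']:
    p,d=viewer.camera(n); cv2.imwrite('pics/s8.png',cv2.resize(p[190:310,270:430],(800,600),interpolation=cv2.INTER_CUBIC)[:,:,::-1])
E
```

```text
t=14.20 tcp=[ 0.547  -0.1667  0.0406] psi=46.95 tilt=[ 0.    -1.    -0.001] q6=-1.24 shift mm=[-0.9  2.6  2. ] F [-0.5 -0.7  0.3] w 0.0854
```

View pics/b8.png

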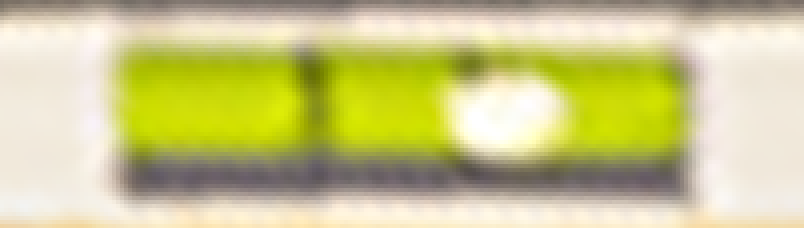

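View pics/s8.png

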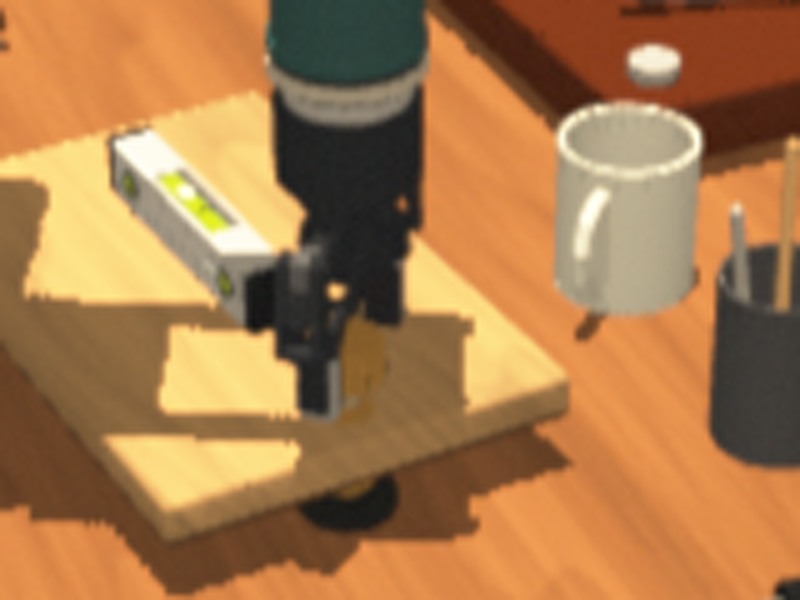

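The rectified vial shows lines at columns 312 and 472 and the bubble at 507 (8 px per mm), so it is about +14 mm off. The side view shows the jaws around the knob. Gripping now.

step_arm(commands=[[[-1,2,2],0],[[0,0,0],0],[[0,0,0],0],[[0,0,0],0],[[0,0,0],0],[[0,0,0],0]], fingers=1, force=60)

```text
time: 14.9
position: [0.5442, -0.1659, 0.038]
orientation: [-1.474, -0.641, 0.641]
force: [-1.0, 0.0, 2.0]
width: 0.0387
```

Run:
```python
from h import *
go([.545,-.166,.038],None)
```

```text
t=14.90 tcp=[ 0.5442 -0.1659  0.038 ] psi=46.98 tilt=[-0. -1.  0.] q6=-1.24 shift mm=[ 0.5  0.  -0.7] F [-1.  0.  2.] w 0.0387
```

Gripped, with width 38.7 mm on the 40 mm knob. Turning it clockwise (positive about tool y).

step_arm(commands=[[[0,0,0],0.1],[[0,0,0],0.12],[[0,0,0],0.12],[[0,0,0],0.12],[[0,0,0],0.12],[[0,0,0],0.12],[[0,0,0],0.12],[[0,0,0],0.12]])

```text
time: 15.7
position: [0.5441, -0.1659, 0.038]
orientation: [-1.569, 0.098, -0.098]
force: [-1.5, -1.6, 3.2]
width: 0.0387
```

Run:
```python
from h import *
go([.545,-.166,.038],None)
bubble('b9')
```

```text
t=15.70 tcp=[ 0.5441 -0.1659  0.038 ] psi=-7.15 tilt=[-0. -1. -0.] q6=-0.29 shift mm=[ 0.9 -0.   0. ] F [-1.5 -1.6  3.2] w 0.0387
```

View pics/b9.png

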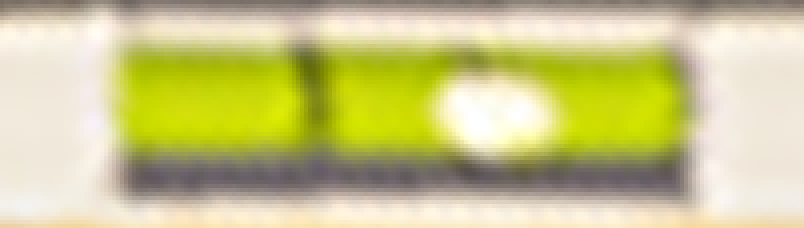

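step_arm(commands=[[[0,0,0],0.12],[[0,0,0],0.12],[[0,0,0],0.12],[[0,0,0],0.12],[[0,0,0],0.12],[[0,0,0],0.12],[[0,0,0],0.12],[[0,0,0],0.12]])

```text
time: 16.55
position: [0.5441, -0.1659, 0.0379]
orientation: [-1.402, 0.843, -0.842]
force: [-0.8, -1.2, 3.5]
width: 0.0389
```

step_arm(commands=[[[0,0,0],0.12],[[0,0,0],0.12],[[0,0,0],0.12],[[0,0,0],0.12],[[0,0,0],0.12],[[0,0,0],0.06],[[0,0,0],0],[[0,0,0],0]])

```text
time: 17.35
position: [0.5441, -0.1658, 0.0379]
orientation: [-1.126, 1.331, -1.331]
force: [-2.0, -0.8, 2.6]
width: 0.0389
```

step_arm(commands=[[[0,0,0],0],[[0,0,0],0],[[0,0,0],0],[[0,0,0],0],[[0,0,0],0],[[0,0,0],0],[[0,0,0],0],[[0,0,0],0]])

```text
time: 18.15
position: [0.5441, -0.1658, 0.0379]
orientation: [-1.125, 1.333, -1.333]
force: [-2.9, -2.0, 3.7]
width: 0.0388
```

step_arm(commands=[[[0,0,0],0],[[0,0,0],0],[[0,0,0],0],[[0,0,0],0],[[0,0,0],0],[[0,0,0],0],[[0,0,0],0],[[0,0,0],0]])

```text
time: 18.95
position: [0.5441, -0.1658, 0.0379]
orientation: [-1.125, 1.333, -1.333]
force: [-3.3, -2.1, 2.1]
width: 0.0387
```

Run:
```python
from h import *
go([.545,-.166,.038],None)
bubble('b10')
```

```text
t=18.95 tcp=[ 0.5441 -0.1658  0.0379] psi=-99.69 tilt=[-0. -1. -0.] q6=1.32 shift mm=[ 0.1 -0.1  0.9] F [-3.3 -2.1  2.1] w 0.0387
```

View pics/b10.png

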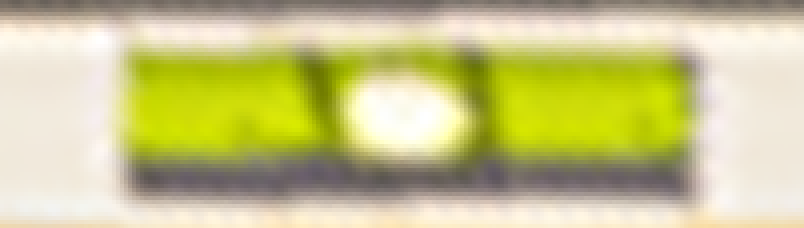

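The bubble (column 406) is now about 1 mm to the +y side of the lines' midpoint (398). I'll turn a little further, release, and check from above.

step_arm(commands=[[[0,0,0],0.08],[[0,0,0],0.08],[[0,0,0],0],[[0,0,0],0],[[0,0,0],0]])

```text
time: 19.5
position: [0.5441, -0.1658, 0.0379]
orientation: [-1.036, 1.447, -1.446]
force: [-3.7, -2.0, 2.3]
width: 0.0389
```

step_arm(commands=[[[0,0,0],0],[[0,0,0],0],[[0,0,0],0],[[0,0,0],0],[[0,0,0],0],[[0,0,0],0]], fingers=-1)

```text
time: 20.1
position: [0.5443, -0.1657, 0.0379]
orientation: [-1.035, 1.447, -1.447]
force: [-0.1, 0.7, -0.9]
width: 0.0856
```

step_arm(commands=[[[0,-20,0],0],[[0,-30,0],0],[[0,-40,0],0],[[0,-30,0],0],[[0,0,0],0]])

```text
time: 20.6
position: [0.5475, -0.1672, 0.1626]
orientation: [-1.03, 1.44, -1.453]
force: [-0.2, 1.0, 0.1]
width: 0.0856
```

Run:
```python
from h import *
go([.5252,.008,.16],7.1-90)
bubble('b11')
```

```text
t=20.60 tcp=[ 0.5475 -0.1672  0.1626] psi=-108.86 tilt=[ 0.001 -1.     0.009] q6=1.48 shift mm=[-158.6    1.8  -77.8] turn=-0.453 F [-0.2  1.   0.1] w 0.0856
```

View pics/b11.png

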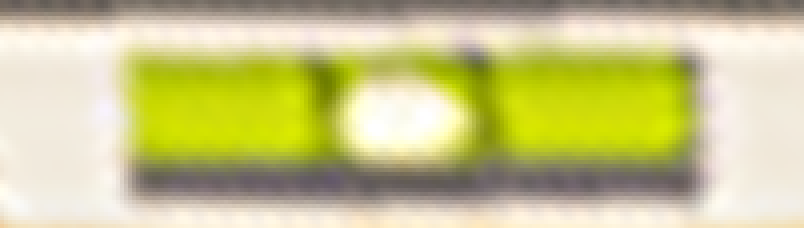

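The bubble (400) is now within 1 mm of the lines' midpoint (405) with the arm free. Next I'll move over the level with the fingers shut. I'll press just south of the vial's middle so the bubble stays visible.

step_arm(commands=[[[-20,0,-10],0],[[-30,0,-15],0],[[-35,0,-17],0],[[-28,0,-14],0],[[-13,0,-6],0],[[0,0,0],-0.1],[[0,0,0],-0.14],[[0,0,0],-0.14]])

```text
time: 21.45
position: [0.5258, -0.0266, 0.1569]
orientation: [-1.237, 1.168, -1.166]
force: [0.2, 0.2, -0.3]
width: 0.0857
```

step_arm(commands=[[[0,0,0],-0.14],[[0,0,0],-0.14],[[0,0,0],-0.14],[[0,0,0],-0.14],[[0,0,0],-0.14],[[0,0,0],-0.14],[[0,0,0],-0.14],[[0,0,0],-0.14]])

```text
time: 22.25
position: [0.5258, -0.027, 0.1569]
orientation: [-1.549, 0.311, -0.308]
force: [-0.4, 0.5, -0.6]
width: 0.0853
```

step_arm(commands=[[[0,0,0],-0.14],[[0,0,0],-0.14],[[0,0,0],-0.14],[[0,0,0],-0.1],[[0,0,0],0],[[0,0,0],0]])

```text
time: 22.85
position: [0.526, -0.0268, 0.1572]
orientation: [-1.569, -0.091, 0.093]
force: [-0.0, 0.2, 0.3]
width: 0.0854
```

Run:
```python
from h import *
go([.5296,-.0277,.09],7)
o,pose,Rm=obs()
p,d=viewer.camera('wrist'); cv2.imwrite('pics/w12.png',p[:,:,::-1])
W=world('wrist',d,pose); x,y,h=W[...,0],W[...,1],W[...,2]
m=(abs(x-.525)<.05)&(abs(y-.008)<.12)&(h>.094)&(h<.108); print('level',m.sum(),rect(W[m]),np.median(h[m]))
bubble('b12')
```

```text
t=22.85 tcp=[ 0.526  -0.0268  0.1572] psi=6.70 tilt=[-0.001 -1.     0.   ] q6=-0.30 shift mm=[ 3.6 67.2 -1.3] turn=-0.005 F [-0.   0.2  0.3] w 0.0854
level 11133 (array([525. ,   7.9]), array([ 26.9, 179.6]), 6.9) 0.09950235120079363
```

View pics/w12.png

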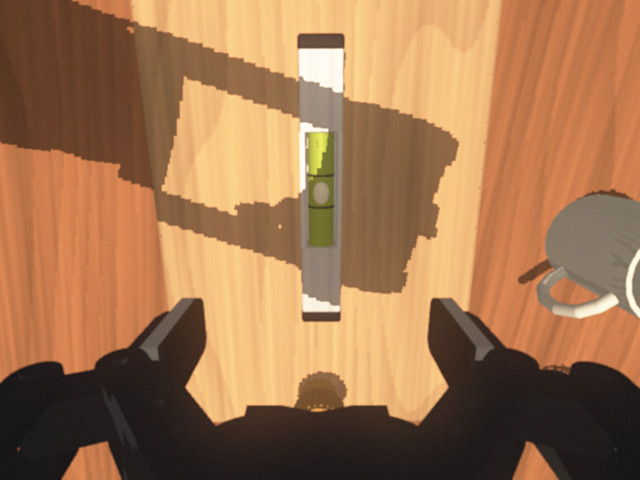

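View pics/b12.png

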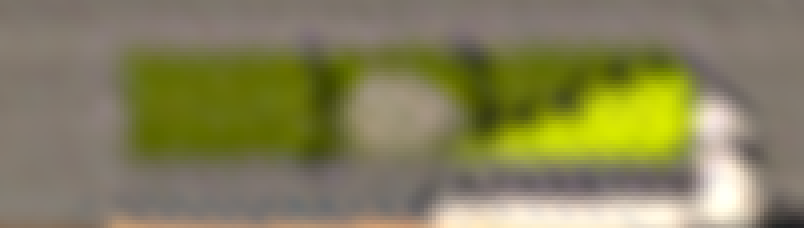

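From above, the lines are at rows 176 and 207 and the bubble is at row 192, so it's centred. Closing the fingers and descending.

step_arm(commands=[[[3,0,-1],0],[[0,10,0],0],[[0,15,0],0],[[0,15,0],0],[[0,15,0],0],[[0,10,0],0],[[0,7,0],0],[[0,0,0],0]], fingers=1, force=60)

```text
time: 23.75
position: [0.5286, -0.027, 0.0849]
orientation: [-1.568, -0.093, 0.096]
force: [-0.2, -0.4, -0.2]
width: -0.0
```

step_arm(commands=[[[0,3,0],0],[[0,3,0],0],[[0,2,0],0],[[0,0,0],0],[[0,0,0],0]])

```text
time: 24.25
position: [0.5295, -0.0271, 0.0781]
orientation: [-1.569, -0.094, 0.094]
force: [0.6, -0.3, -0.0]
width: 0.0001
```

Run:
```python
from h import *
go([.5293,-.0278,.068],7)
o,pose,Rm=obs()
p,d=viewer.camera('wrist'); cv2.imwrite('pics/w13.png',p[:,:,::-1])
```

```text
t=24.25 tcp=[ 0.5295 -0.0271  0.0781] psi=6.87 tilt=[ 0. -1.  0.] q6=-0.30 shift mm=[-0.3 10.1 -0.6] turn=-0.002 F [ 0.6 -0.3 -0. ] w 0.0001
```

View pics/w13.png

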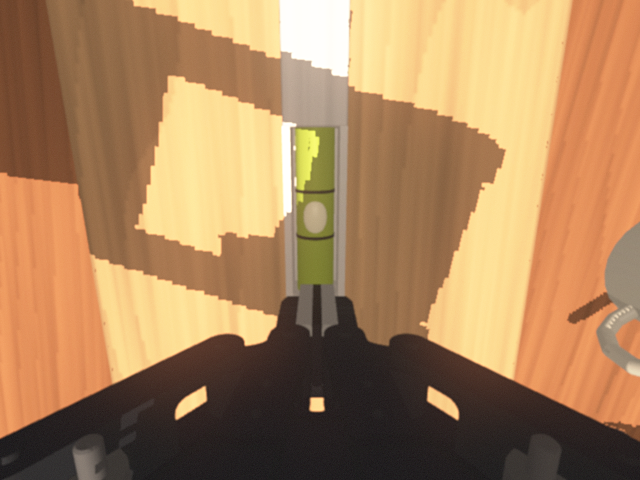

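The closed fingers are centred over the level, with the bubble (row 216) between the lines (190 and 238). I'll step down until it touches.

step_arm(commands=[[[0,2,0],0],[[0,2,0],0],[[0,1,0],0],[[0,0,0],0],[[0,0,0],0]])

```text
time: 24.8
position: [0.5294, -0.0271, 0.0728]
orientation: [-1.569, -0.094, 0.094]
force: [-0.3, 0.5, -0.6]
width: -0.0001
```

step_arm(commands=[[[0,1,0],0],[[0,1,0],0],[[0,0,0],0],[[0,0,0],0]])

```text
time: 25.2
position: [0.5294, -0.0271, 0.0709]
orientation: [-1.569, -0.094, 0.094]
force: [0.5, -0.3, -0.7]
width: -0.0003
```

step_arm(commands=[[[0,1,0],0],[[0,0,0],0],[[0,0,0],0]])

```text
time: 25.5
position: [0.5294, -0.0271, 0.0699]
orientation: [-1.569, -0.094, 0.094]
force: [0.5, 0.3, 0.3]
width: 0.0001
```

step_arm(commands=[[[0,1,0],0],[[0,0,0],0],[[0,0,0],0]])

```text
time: 25.8
position: [0.5294, -0.0271, 0.0689]
orientation: [-1.569, -0.094, 0.094]
force: [-0.1, -0.4, 1.2]
width: 0.0001
```

step_arm(commands=[[[0,1,0],0],[[0,0,0],0],[[0,0,0],0]])

```text
time: 26.1
position: [0.5293, -0.0271, 0.0679]
orientation: [-1.569, -0.094, 0.094]
force: [-0.0, 0.4, -0.2]
width: -0.0002
```

step_arm(commands=[[[0,0.5,0],0],[[0,0,0],0],[[0,0,0],0]])

```text
time: 26.4
position: [0.5294, -0.0271, 0.0674]
orientation: [-1.569, -0.094, 0.094]
force: [0.4, 0.6, 0.7]
width: 0.0004
```

step_arm(commands=[[[0,0.5,0],0],[[0,0.5,0],0],[[0,0,0],0],[[0,0,0],0]])

```text
time: 26.8
position: [0.5295, -0.0271, 0.0666]
orientation: [-1.569, -0.094, 0.094]
force: [-0.8, 0.3, 2.8]
width: 0.0001
```

step_arm(commands=[[[0,0.5,0],0],[[0,0.5,0],0],[[0,0,0],0],[[0,0,0],0]])

```text
time: 27.2
position: [0.5295, -0.0272, 0.0658]
orientation: [-1.569, -0.094, 0.094]
force: [-0.7, -1.0, 6.6]
width: 0.0004
```

step_arm(commands=[[[0,0.5,0],0],[[0,0.5,0],0],[[0,0,0],0],[[0,0,0],0],[[0,0,0],0],[[0,0,0],0],[[0,0,0],0],[[0,0,0],0]])

```text
time: 28.0
position: [0.5295, -0.0272, 0.0651]
orientation: [-1.569, -0.095, 0.094]
force: [-2.8, 0.3, 10.3]
width: -0.0
```

step_arm(commands=[[[0,0,0],0],[[0,0,0],0],[[0,0,0],0],[[0,0,0],0],[[0,0,0],0],[[0,0,0],0],[[0,0,0],0],[[0,0,0],0]])

```text
time: 28.8
position: [0.5295, -0.0272, 0.0651]
orientation: [-1.569, -0.095, 0.094]
force: [-2.0, 0.4, 10.0]
width: 0.0001
```

step_arm(commands=[[[0,0,0],0],[[0,0,0],0],[[0,0,0],0],[[0,0,0],0],[[0,0,0],0],[[0,0,0],0],[[0,0,0],0],[[0,0,0],0]])

```text
time: 29.6
position: [0.5295, -0.0272, 0.0651]
orientation: [-1.569, -0.095, 0.094]
force: [-2.0, 0.4, 9.9]
width: -0.0001
```

Run:
```python
from h import *
go([.5293,-.0278,.068],7)
o,pose,Rm=obs()
p,d=viewer.camera('wrist'); cv2.imwrite('pics/w14.png',p[:,:,::-1])
cv2.imwrite('pics/w14z.png',cv2.resize(p[110:300,240:400],(500,594),interpolation=cv2.INTER_CUBIC)[:,:,::-1])
bubble('b14')
o,pose,Rm=obs(); print(o['force'])
p,d=viewer.camera('scene'); cv2.imwrite('pics/sc14.png',p[:,:,::-1])
```

```text
t=29.60 tcp=[ 0.5295 -0.0272  0.0651] psi=6.88 tilt=[ 0. -1. -0.] q6=-0.30 shift mm=[-0.3 -2.9 -0.6] turn=-0.002 F [-2.   0.4  9.9] w -0.0001
[-2.92186854  0.42656831  9.46955143]
```

View pics/w14z.png

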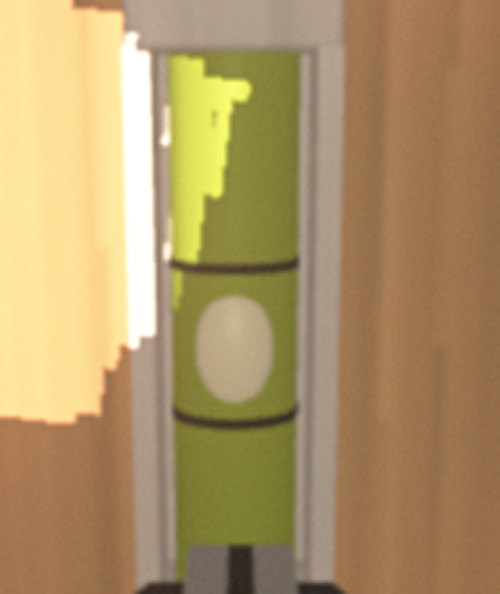

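View pics/b14.png

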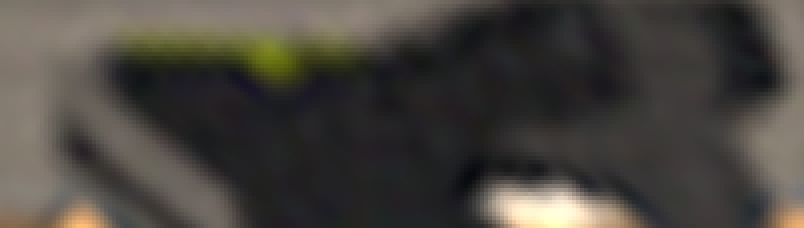

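View pics/sc14.png

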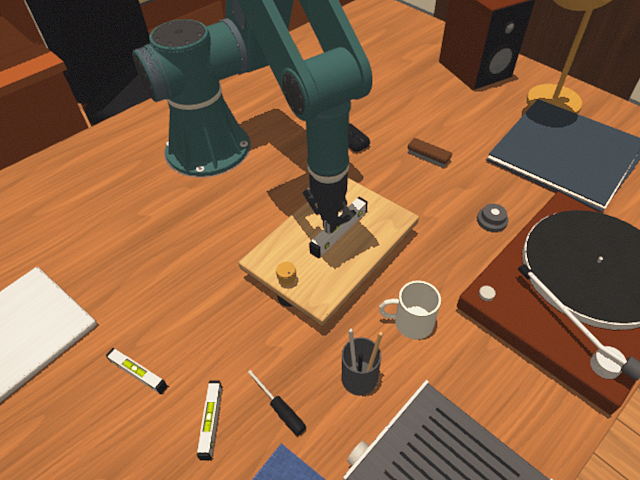

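Under the press the lines are at rows 267 and 422 and the bubble is at 349, so it's within about 0.6 mm of centre. The force is steady near 10 N and nothing on the desk has moved. Handing in.

```bash
python3 -c "
from rig import manip
print(manip.get_obs()['force'],manip.hand_in(),manip.get_obs()['force'])"
```

```text
the job is handed in; nothing more can be done
the job is handed in; nothing more can be done
```

The platform is levelled and the job was handed in at about 29.8 s, with the arm still pressing the level onto the board; no verdict was reported.

**What I did:**
- I picked up the largest level and laid it lengthwise on the board, its centre about 24 mm from the middle towards +y and its yaw within about 0.2° of the board's. Then I let go of it.
- I turned the knob about 2.7 rad clockwise in one grip.
- I pressed down on the level with the fingers shut.

**Last checks:**
- **Bubble:** it was within about 1 mm of centre once I had let go of the knob, and about 0.6 mm off under the press (wrist camera).
- **Force:** the arm pressed down with a steady 9.5–10 N, so about 12–13 N on the board with the level's own weight.
- **Bystanders:** none looked moved in the last scene picture.

**What failed or disagreed:**
- **First grasp:** it closed on nothing, above the level. All three cameras showed the fingertips about 32 mm short of the reported TCP, so I allowed for that in every later move.
- **Scene camera:** the arm hid the bubble from it during the press, so the last bubble reading is from the wrist camera alone.
- **Force at hand-in:** my final readback printed only the hand-in message, so the force figure is from just before.

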